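Power down the bench supply and unclamp the tested module

ROBOT

A 6-joint arm with a two-finger parallel gripper is mounted at the origin on the work surface. World frame = base frame: x ahead of the robot, y to its left, z up, the work surface at z = 0. Lengths are in mm, angles in rad, forces in N, time in s.
With the tool pointing down it reaches from about 300 to 775 mm from the base axis. Payload 14.6 kg.
Tool frame: the origin (TCP) lies between the finger pads, 19 mm behind the fingertips; this is the grasp point; z points along the fingers, y is the line along which they close (so a half turn about z gives the same grasp; the last joint's range is limited). The gripper opens to 94 mm and grips with 3 to 60 N. Pads are 16 mm wide; open, the fingers measure 119 mm over their backs; the gripper's body (75 mm by 177 mm) begins 78 mm behind the grasp point.
Start: joints at [-1.355, 0.3, 1.521, -0, 1.321, -0.067], TCP at [153.468, -528.145, 224.246] pointing down, gripper open.
Joint ranges: [-3.03, 3.03], [-0.79, 2.21], [0.23, 2.52], [-1.04, 4.18], [0, 3.07], [-2.55, 2.55]. Speed limits (rad/s): [2.22, 2.22, 2.57, 3.14, 3.14, 3.14].

INTERFACE

Orientations are given as [roll, pitch, yaw] about the fixed x, y, z axes, in that order (R = Rz(yaw) Ry(pitch) Rx(roll)).
In Python, from cell import manip, cams, job gives the robot as it stands.
- The arm moves only by the tool jog_arm, never from a script. Its argument "commands" is a list of rows, each an object of numbers: "dx", "dy", "dz": the shift along the tool's x, y, z each as a share of 40 mm, from -1 to 1; "ax", "ay", "az": the turn, a rotation vector about the tool's x, y, z each as a share of 10 degrees, from -1 to 1; "gripper": the closure, from 0 (fully open) to 1 (shut). A call has 1 to 10 rows; each row shifts and turns the commanded pose from where the row before left it, along the tool's axes as they then stand; what a row does not reach is not made up. A row lasts 1/8 s, in which the tool goes at most 62.5 mm and 10.7 degrees, less where a joint would pass 70% of its speed; a pose out of reach is approached as far as the arm can. A call with a number of a shift or a turn outside -1 to 1 is refused whole. A call with a gripper value outside its range is refused whole. The fingers move at their own pace and stop on an object; "squeeze" is the grip in N (left out, the last holds). Time passes only in rows, so rows that do not move let the fingers close. It gives the time, the measured TCP pose, the force, the opening and the grip force at its end, in the units of the state.
- manip.read_state(): the state, without advancing time (a new reading comes with each control period).
- cams.camera(name): name is "scene" or "top" or "wrist"; returns a dict with "image" (480x640x3 uint8, red, green, blue), "fx", "fy", "cx", "cy" (pixels), "world_to_cam" (4x4, takes a point from world to camera coordinates). Camera axes: x right, y down, z forward; pixel columns grow to the right and rows downward; lengths in mm; the calibration is good to about 2 mm. A picture is of the moment at which its call begins. There is no depth.
- job.sign_off(): hands the job in; it is judged then, once.
The state is a dict: "clock": time; "joints": joint angles; "qd": joint speeds; "effort": joint torques, N m; "eef_pos": TCP position; "eef_rot": TCP orientation; "wrist_force": force on the tool from outside, world axes, zero at the start; "moment": the same for the moment, N m; "finger_gap": finger opening in mm; "finger_force": force on a finger pad.
Only numpy, scipy, OpenCV 4.12 (cv2) and the standard library are available. Lean on these libraries where they do the work, as an engineer would, in place of code of your own. Each camera call takes 0.05 s, during which the arm holds its last target. There are 200 camera calls.

TASK

The test is over: turn the large knob on the bench supply's sloping panel anticlockwise all the way to its end stop (off), and only then swing the clamp lever of the socket that holds the module fully open, until it stands upright, and let go. Leave the small knob as it is set, and leave the empty socket's lever standing open.

Things in the scene. Friction and masses are not known exactly. Their poses are not given: they have to be found in the camera images.
- supply: Grey bench supply, fixed: 200 mm deep (x), 210 mm wide (y). Its flat top panel slopes 25 degrees, from 50 mm above the table at the front edge (-x side) up to 143 mm at the back, facing up and to -x. Origin: centre of the underside, z up. On the panel stand two round black knobs, both at x = -22 mm: a large one at y = -43 mm, a small one at y = +58 mm.
- volt_axis (a point): On the axis of the large knob, 27 mm out from the panel: a good height for the TCP. Does not turn with the knob: z points out of the panel along the axis, x up the slope, y along the panel's width. The knob is a fluted cylinder 42 mm in diameter, from 3 to 34 mm above the panel, on a collar 50 mm in diameter and 3 mm high, with a white line on its top.
- volt_knob (a joint): Angle of the large knob, rad: 0 = off, the anticlockwise end stop as seen looking at the panel (turning positively about z of volt_axis reduces it); grows clockwise to 4.7. Starts at 2.0 to 3.8, more than one wrist turn from off, so regrasp. At off its white line points down the slope and to the left (between -x and +y). Friction about 0.08 N m; stays where it is left.
- amp_mark (a point): Point on the white line on top of the small knob, 9 mm from its axis, 25 mm above the panel. The small knob (24 mm in diameter) must not be turned: this point stays within 3 mm of where it began.
- test_box: Low aluminium box, fixed to the table: 170 mm (x) by 190 mm (y), 40 mm high. Origin: centre of the underside, z up. Two lever sockets stand on it side by side, 95 mm apart in y; which one is on which side varies.
- loaded_socket: Black socket block with a green module seated in it, fixed on the test box: 66 mm (x) by 40 mm (y), 20 mm high, 27 mm with the module; origin at the underside. Its lever runs along its +y side.
- loaded_hinge (a point): Centre of the hinge of the loaded socket's lever, 20 mm above the box's top. Its y axis is the hinge axis; the lever lies from here towards -x when shut and swings up to stand upright when open. Fixed to the socket.
- loaded_ball (a point): Centre of the black ball (16 mm in diameter) at the free end of the loaded socket's lever, a 6 mm steel rod; 75 mm from the hinge. When the lever is shut the ball stands 29 mm above the top of the box, 22 mm in front of the block, with free air between it and the box.
- loaded_lever (a joint): Angle of the loaded socket's lever in rad: 0 = shut (nearly lying, ball 0.12 rad above level towards the socket's -x), 1.5 = fully open at its stop (upright, slightly past vertical). Needs about 1 N at the ball and stays where it is left.
- empty_socket: The same socket block without a module, fixed on the test box.
- empty_lever (a joint): Angle of the empty socket's lever (same build): it stands open at 1.35 to 1.5, its ball about 95 mm above the top of the box, and must stay above 1.1.

How it is judged:
By the outcome, as a careful person would: the job done as asked, in the order asked, and still so for the second after the job is handed in, with the robot touching nothing.
It also fails if it takes over 72 s, if anything falls off the work surface, if the arm or the gripper's body presses on something with over 40 N, if the wrist force passes 120 N, or if a joint passes its speed limit or range.

## Working session

There is one attempt and no reset: what is moved stays moved. The work goes in short steps, Python scripts to look and compute and a tool call to move; the robot and the scene stay as the last step left them, time stands still between calls to the robot, and variables do not carry over. Pictures are saved under pics/ and viewed, at most 10 in all, crops included, and the job is handed in when it is done.

Besides the shell and the picture viewer there is one more tool, called after ">>>" as name([rows], argument=value, ...), one row to a line, values as JSON. jog_arm: Moves the arm, as the interface text tells. Shift numbers are shares of 40 mm and turn numbers shares of 10 degrees, none past 1 either way. Its arguments: {"type":"object","properties":{"commands":{"type":"array"},"squeeze":{"type":"number"}},"required":["commands"]}

```bash
mkdir -p pics
python3 - <<'E'
from cell import manip,cams
import cv2,numpy as np
for n in ("scene","top"):
    c=cams.camera(n); cv2.imwrite(f"pics/{n}0.png",c["image"][:,:,::-1])
    np.savez(f"{n}0.npz",**c)
    W=c["world_to_cam"]; print(n,c["fx"],c["cx"],c["cy"],(-W[:3,:3].T@W[:3,3]).round(), W[:3,:3].round(3).tolist())
print(manip.read_state())
E
```

```text
scene 608.3774404066195 311.9087605748524 239.16259386029571 [1389. -318.  747.] [[0.377, 0.926, -0.024], [0.52, -0.233, -0.822], [-0.767, 0.298, -0.569]]
top 490.75567655743293 307.1949557193725 243.59007728008993 [404.   6. 964.] [[-0.016, -1.0, 0.003], [-0.987, 0.015, -0.161], [0.161, -0.006, -0.987]]
{'clock': 0.1, 'joints': array([-1.35462388e+00,  3.00421208e-01,  1.52148502e+00,  3.36257227e-06,
        1.32072353e+00, -6.66234633e-02]), 'qd': array([-2.00383009e-04,  2.32640920e-05, -3.06914775e-03,  1.01797474e-03,
       -7.15805907e-04,  1.99100957e-03]), 'effort': array([ 1.60137799e-03, -5.32643044e+01, -3.53283906e+01,  7.09547242e-02,
        2.34884291e-02, -5.12893621e-05]), 'eef_pos': array([ 153.41356945, -527.95324809,  223.75433049]), 'eef_rot': array([-3.14055807e+00, -7.22938867e-05,  2.82795043e-01]), 'wrist_force': array([-0.43148364, -0.92680903, -0.55074028]), 'moment': array([-0.00498393,  0.05241674, -0.01547325]), 'finger_force': 0.0, 'finger_gap': 94.27640342699182}
```

View pics/scene0.png

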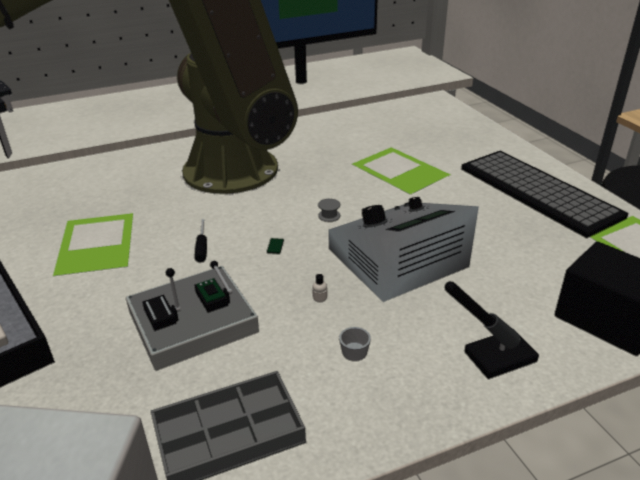

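View pics/top0.png

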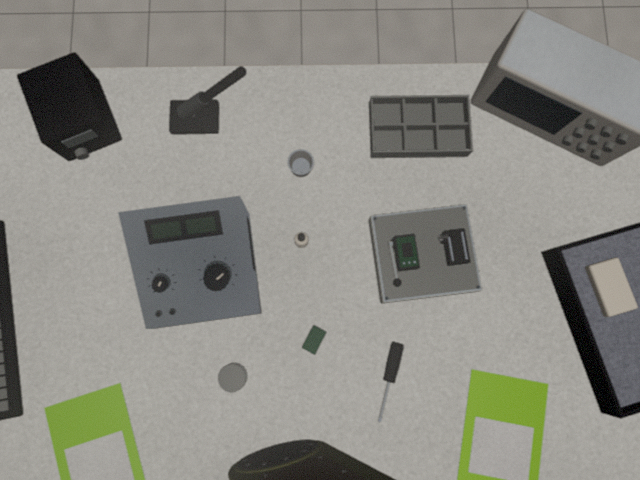

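The scene view shows the large knob near (374,214), the small knob near (415,203), the loaded ball near (214,265) and the empty ball near (170,272). In the top view these are the large knob (217,276), the small knob (161,283), the loaded ball (397,282), and the box corners around (370,218) to (480,290). I'll zoom in on these areas with dark masks.

```bash
cat > h.py <<'E'
import numpy as np,cv2
from scipy.spatial.transform import Rotation as Ro
def ray(c,u,v):
    W=c["world_to_cam"];R=W[:3,:3];d=R.T@np.array([(u-c["cx"])/c["fx"],(v-c["cy"])/c["fy"],1])
    return -R.T@W[:3,3],d/np.linalg.norm(d)
def onz(c,u,v,z):
    o,d=ray(c,u,v);return o+d*(z-o[2])/d[2]
def tri(*obs):
    A=np.zeros((3,3));b=np.zeros(3);P=[]
    for c,u,v in obs:
        o,d=ray(c,u,v);M=np.eye(3)-np.outer(d,d);A+=M;b+=M@o;P.append((o,M))
    x=np.linalg.solve(A,b);return x.round(1),[round(float(np.linalg.norm(M@(x-o))),1) for o,M in P]
def proj(c,p):
    q=c["world_to_cam"]@np.r_[p,1];return np.array([c["fx"]*q[0]/q[2]+c["cx"],c["fy"]*q[1]/q[2]+c["cy"]])
def blobs(img,roi,thr,amin=15):
    x,y,w,h=roi;m=(img[y:y+h,x:x+w].max(2)<thr).astype(np.uint8)
    n,l,s,ce=cv2.connectedComponentsWithStats(m)
    return [(s[i].tolist(),(ce[i]+[x,y]).round(1).tolist()) for i in range(1,n) if s[i,4]>=amin]
E
python3 - <<'E'
from h import *
T=np.load("top0.npz");S=np.load("scene0.npz")
rois=[(T,(135,240,120,80)),(T,(360,200,130,105)),(S,(340,180,110,60)),(S,(120,250,150,120))]
tiles=[]
for c,r in rois:
    x,y,w,h=r; im=c["image"]
    print(r,blobs(im,r,45))
    t=im[y:y+h,x:x+w,::-1]; k=min(400/w,300/h); t=cv2.resize(t,None,fx=k,fy=k,interpolation=cv2.INTER_CUBIC);print(k)
    t=cv2.convertScaleAbs(t,alpha=1.6,beta=10)
    p=np.zeros((300,400,3),np.uint8);p[:t.shape[0],:t.shape[1]]=t;tiles.append(p)
cv2.imwrite("pics/comp.png",np.vstack([np.hstack(tiles[:2]),np.hstack(tiles[2:])]))
E
```

```text
(135, 240, 120, 80) [([69, 24, 24, 20, 127], [214.6, 271.2]), ([70, 39, 8, 10, 28], [208.2, 283.4])]
3.3333333333333335
(360, 200, 130, 105) [([85, 46, 5, 14, 29], [446.9, 252.4])]
2.857142857142857
(340, 180, 110, 60) [([65, 18, 17, 13, 144], [414.3, 204.0]), ([23, 26, 23, 21, 381], [373.4, 215.9]), ([48, 30, 62, 21, 324], [419.0, 220.4]), ([86, 51, 24, 9, 25], [437.7, 235.1])]
3.6363636363636362
(120, 250, 150, 120) [([75, 0, 11, 12, 117], [200.0, 255.1]), ([91, 11, 6, 7, 27], [213.4, 263.9]), ([46, 19, 8, 8, 48], [169.7, 272.4]), ([75, 29, 35, 33, 716], [212.2, 295.7]), ([23, 45, 35, 36, 674], [160.4, 313.2])]
2.5
```

View pics/comp.png

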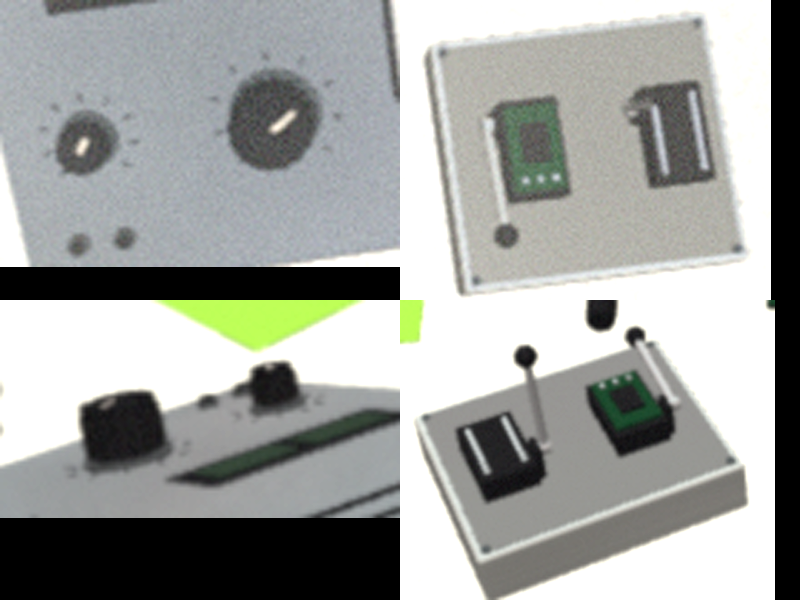

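The composite shows the large knob's white line pointing up and right, roughly half a turn from off, and the small knob beside it. The loaded lever is shut with its ball at top pixel (397,282). The empty lever is on the -y side and stands open. Next I'll triangulate these and fit the poses.

Run:
```python
from h import *
T=np.load("top0.npz");S=np.load("scene0.npz")
t1=lambda x,y:(135+x/3.333,240+y/3.333); t2=lambda x,y:(360+(x-400)/2.857,200+y/2.857)
s1=lambda x,y:(340+x/3.636,180+(y-300)/3.636); s2=lambda x,y:(120+(x-400)/2.5,250+(y-300)/2.5)
print("knob body",tri((T,*t1(275,119)),(S,*s1(123,429))))
print("knob line mid",tri((T,*t1(284,122)),(S,*s1(108,402))))
print("small body",tri((T,*t1(86,142)),(S,*s1(275,387))))
print("ball",tri((T,*t2(506,236)),(S,*s2(635,335))))
print("hinge L",tri((T,*t2(490,120)),(S,*s2(677,404))))
print("eball",tri((T,*t2(630,107)),(S,*s2(525,355))))
print("ehinge",tri((T,*t2(645,105)),(S,*s2(545,444))))
sc=np.array([onz(T,*t2(*p),40) for p in [(442,48),(697,22),(737,248),(477,280)]]).round(1)
print(sc, sc.mean(0), np.linalg.norm(np.diff(sc,axis=0),axis=1))
print("box yaw",np.degrees(np.arctan2(*(sc[0]+sc[1]-sc[2]-sc[3])[[1,0]])),np.degrees(np.arctan2(*(sc[0]+sc[3]-sc[1]-sc[2])[[1,0]]))-90)
for p,z in [((119,212),143),((242,197),143),((146,328),50),((261,313),50),((146,328),0),((261,313),0)]: print(p,z,onz(T,*p,z).round(1))
```

```text
knob body (array([490.6, 161.3,  99.9]), [1.4, 1.4])
knob line mid (array([487.2, 153.5, 117.2]), [1.3, 1.3])
small body (array([480.3, 262. ,  95.4]), [1.3, 1.3])
ball (array([ 475.7, -161.3,   69.2]), [0.8, 0.8])
hinge L (array([ 553.2, -154.2,   59. ]), [2.8, 2.8])
eball (array([ 546.7, -239.4,  124.3]), [8.6, 8.6])
ehinge (array([ 561.3, -252.5,   63.2]), [5.4, 5.4])
[[ 605.1 -130.1   40. ]
 [ 620.6 -303.3   40. ]
 [ 467.6 -319.5   40. ]
 [ 449.3 -147.2   40. ]] [ 535.65  -225.025   40.   ] [173.89217924 153.85525665 173.26909707]
box yaw 6.154808715108511 5.587422510238682
(119, 212) 143 [597.6 322.1 143. ]
(242, 197) 143 [620.9 112.1 143. ]
(146, 328) 50 [400.9 298.5  50. ]
(261, 313) 50 [424.9  87.8  50. ]
(146, 328) 0 [400.7 314.5   0. ]
(261, 313) 0 [426.   92.3   0. ]
```

```bash
cat >> h.py <<'E'
def plan(p1,R1,n,p0=None,R0=None):
    """n equal rows (tool-frame shares) from the present pose to p1,R1"""
    if p0 is None:
        from cell import manip; s=manip.read_state(); p0=s["eef_pos"];R0=Ro.from_euler("xyz",s["eef_rot"])
    w=(R0.inv()*R1).as_rotvec()/n; r=Ro.from_rotvec(w)
    M=sum((r**k).as_matrix() for k in range(n))
    d=np.linalg.solve(M,R0.inv().apply(np.array(p1)-p0))
    print(n,"rows d",(d/40).round(3),"a",(np.degrees(w)/10).round(3)); P=[];q=np.array(p0,float);R=R0
    for k in range(n): q=q+R.apply(d);R=R*r;P.append(q.round().tolist())
    print("path",P[::max(1,n//5)])
def knobR(yaw_s=6.5,tw=30):
    va=Ro.from_euler("z",yaw_s,degrees=True)*Ro.from_euler("y",-25,degrees=True)
    return va*Ro.from_euler("x",180,degrees=True)*Ro.from_euler("z",tw,degrees=True)
E
python3 -c "
from h import *
plan([438,155,209],knobR(),20)"
```

```text
20 rows d [ 0.313 -0.882  0.153] a [0.022 0.126 0.195]
path [[156.0, -491.0, 218.0], [178.0, -342.0, 198.0], [222.0, -197.0, 186.0], [285.0, -60.0, 185.0], [367.0, 68.0, 194.0]]
```

```bash
python3 -c "
from h import *
from cell import manip
s=manip.read_state();R=Ro.from_euler('xyz',s['eef_rot'])
plan([340,-200,250],R,10)
plan([438,155,209],knobR(),10,np.array([340,-200,250.]),R)"
```

```text
10 rows d [ 0.677 -0.657 -0.065] a [0. 0. 0.]
path [[172.0, -495.0, 226.0], [209.0, -430.0, 232.0], [247.0, -364.0, 237.0], [284.0, -298.0, 242.0], [321.0, -233.0, 247.0]]
10 rows d [ 0.2   -0.904  0.213] a [0.044 0.251 0.39 ]
path [[338.0, -163.0, 242.0], [341.0, -89.0, 227.0], [356.0, -15.0, 216.0], [382.0, 56.0, 209.0], [417.0, 123.0, 208.0]]
```

>>> jog_arm([
  {"dx": 0.68, "dy": -0.66, "dz": -0.06},
  {"dx": 0.68, "dy": -0.66, "dz": -0.06},
  {"dx": 0.68, "dy": -0.66, "dz": -0.06},
  {"dx": 0.68, "dy": -0.66, "dz": -0.06},
  {"dx": 0.68, "dy": -0.66, "dz": -0.06},
  {"dx": 0.68, "dy": -0.66, "dz": -0.06},
  {"dx": 0.68, "dy": -0.66, "dz": -0.06},
  {"dx": 0.68, "dy": -0.66, "dz": -0.06},
  {"dx": 0.68, "dy": -0.66, "dz": -0.06},
  {"dx": 0.68, "dy": -0.66, "dz": -0.06},
])

```text
schema error: expected keys dx, dy, dz, ax, ay, az, gripper
```

>>> jog_arm([
  {"dx": 0.2, "dy": -0.9, "dz": 0.2, "ax": 0.04, "ay": 0.25, "az": 0.39},
  {"dx": 0.2, "dy": -0.9, "dz": 0.2, "ax": 0.04, "ay": 0.25, "az": 0.39},
  {"dx": 0.2, "dy": -0.9, "dz": 0.2, "ax": 0.04, "ay": 0.25, "az": 0.39},
  {"dx": 0.2, "dy": -0.9, "dz": 0.2, "ax": 0.04, "ay": 0.25, "az": 0.39},
  {"dx": 0.2, "dy": -0.9, "dz": 0.2, "ax": 0.04, "ay": 0.25, "az": 0.39},
  {"dx": 0.2, "dy": -0.9, "dz": 0.2, "ax": 0.04, "ay": 0.25, "az": 0.39},
  {"dx": 0.2, "dy": -0.9, "dz": 0.2, "ax": 0.04, "ay": 0.25, "az": 0.39},
  {"dx": 0.2, "dy": -0.9, "dz": 0.2, "ax": 0.04, "ay": 0.25, "az": 0.39},
  {"dx": 0.2, "dy": -0.9, "dz": 0.2, "ax": 0.04, "ay": 0.25, "az": 0.39},
  {"dx": 0.2, "dy": -0.9, "dz": 0.2, "ax": 0.04, "ay": 0.25, "az": 0.39},
])

```text
schema error: expected keys dx, dy, dz, ax, ay, az, gripper
```

Run:
```python
from h import *
from cell import manip,cams
c=cams.camera("wrist");np.savez("w1.npz",**c);cv2.imwrite("pics/w1.png",c["image"][:,:,::-1])
s=manip.read_state();print(s["clock"],s["joints"].round(2),s["eef_pos"].round(1),s["eef_rot"].round(3),s["wrist_force"].round(1))
for p in [(482.7,158.7,110.9),(486.8,160.9,108.1)]:print(proj(c,p).round(1))
plan([438,155,209],knobR(),1)
```

```text
0.15 [-1.35  0.3   1.52 -0.    1.32 -0.07] [ 153.4 -528.   223.8] [-3.141 -0.     0.283] [ 0.2 -0.1  0.1]
[-1189.3 -1049.3]
[-1177.1 -1050.2]
1 rows d [ 11.596 -14.411   0.384] a [0.445 2.512 3.905]
path [[438.0, 155.0, 209.0]]
```

View pics/w1.png

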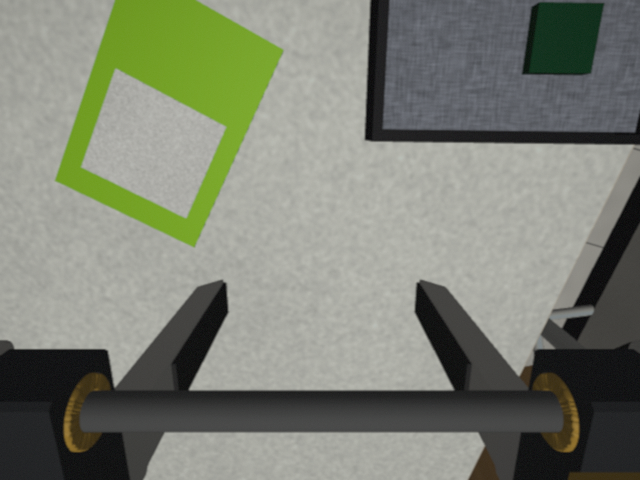

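The jog calls were refused because every row needs all seven keys. The arm hasn't moved, and the wrist view shows only the table, with the fingertips near (225,285) and (418,285). I'll resend with full rows.

>>> jog_arm([
  {"dx": 0.68, "dy": -0.66, "dz": -0.06, "ax": 0, "ay": 0, "az": 0, "gripper": 0},
  {"dx": 0.68, "dy": -0.66, "dz": -0.06, "ax": 0, "ay": 0, "az": 0, "gripper": 0},
  {"dx": 0.68, "dy": -0.66, "dz": -0.06, "ax": 0, "ay": 0, "az": 0, "gripper": 0},
  {"dx": 0.68, "dy": -0.66, "dz": -0.06, "ax": 0, "ay": 0, "az": 0, "gripper": 0},
  {"dx": 0.68, "dy": -0.66, "dz": -0.06, "ax": 0, "ay": 0, "az": 0, "gripper": 0},
  {"dx": 0.68, "dy": -0.66, "dz": -0.06, "ax": 0, "ay": 0, "az": 0, "gripper": 0},
  {"dx": 0.68, "dy": -0.66, "dz": -0.06, "ax": 0, "ay": 0, "az": 0, "gripper": 0},
  {"dx": 0.68, "dy": -0.66, "dz": -0.06, "ax": 0, "ay": 0, "az": 0, "gripper": 0},
  {"dx": 0.68, "dy": -0.66, "dz": -0.06, "ax": 0, "ay": 0, "az": 0, "gripper": 0},
  {"dx": 0.68, "dy": -0.66, "dz": -0.06, "ax": 0, "ay": 0, "az": 0, "gripper": 0},
], squeeze=20)

```text
clock: 1.4
eef_pos: [341.4, -197.6, 248.3]
eef_rot: [-3.142, -0.0, 0.283]
wrist_force: [0.8, -1.2, -0.4]
finger_gap: 94.1
finger_force: 0.0
```

>>> jog_arm([
  {"dx": 0.2, "dy": -0.9, "dz": 0.2, "ax": 0.04, "ay": 0.25, "az": 0.39, "gripper": 0},
  {"dx": 0.2, "dy": -0.9, "dz": 0.2, "ax": 0.04, "ay": 0.25, "az": 0.39, "gripper": 0},
  {"dx": 0.2, "dy": -0.9, "dz": 0.2, "ax": 0.04, "ay": 0.25, "az": 0.39, "gripper": 0},
  {"dx": 0.2, "dy": -0.9, "dz": 0.2, "ax": 0.04, "ay": 0.25, "az": 0.39, "gripper": 0},
  {"dx": 0.2, "dy": -0.9, "dz": 0.2, "ax": 0.04, "ay": 0.25, "az": 0.39, "gripper": 0},
  {"dx": 0.2, "dy": -0.9, "dz": 0.2, "ax": 0.04, "ay": 0.25, "az": 0.39, "gripper": 0},
  {"dx": 0.2, "dy": -0.9, "dz": 0.2, "ax": 0.04, "ay": 0.25, "az": 0.39, "gripper": 0},
  {"dx": 0.2, "dy": -0.9, "dz": 0.2, "ax": 0.04, "ay": 0.25, "az": 0.39, "gripper": 0},
  {"dx": 0.2, "dy": -0.9, "dz": 0.2, "ax": 0.04, "ay": 0.25, "az": 0.39, "gripper": 0},
  {"dx": 0.2, "dy": -0.9, "dz": 0.2, "ax": 0.04, "ay": 0.25, "az": 0.39, "gripper": 0},
])

```text
clock: 2.65
eef_pos: [438.2, 155.8, 210.4]
eef_rot: [-2.92, -0.377, -0.453]
wrist_force: [-0.2, -0.5, -0.5]
finger_gap: 94.3
finger_force: 0.0
```

Run:
```python
from h import *
from cell import manip,cams
c=cams.camera("wrist");np.savez("w2.npz",**c);cv2.imwrite("pics/w2.png",c["image"][:,:,::-1])
s=manip.read_state();print(s["clock"],s["joints"].round(2),s["eef_pos"].round(1),s["eef_rot"].round(3),s["wrist_force"].round(1))
for p in [(482.7,158.7,110.9),(486.8,160.9,108.1)]:print(proj(c,p).round(1))
plan([438,155,209],knobR(),1)
```

```text
2.7 [ 0.32 -0.09  2.04 -0.13  0.76  2.38] [439.7 158.  210.5] [-2.916 -0.378 -0.459] [-0.8 -0.1 -0.9]
[324.1 247.6]
[320.1 243.9]
1 rows d [-0.018  0.092  0.013] a [ 0.033 -0.026 -0.022]
path [[438.0, 155.0, 209.0]]
```

View pics/w2.png

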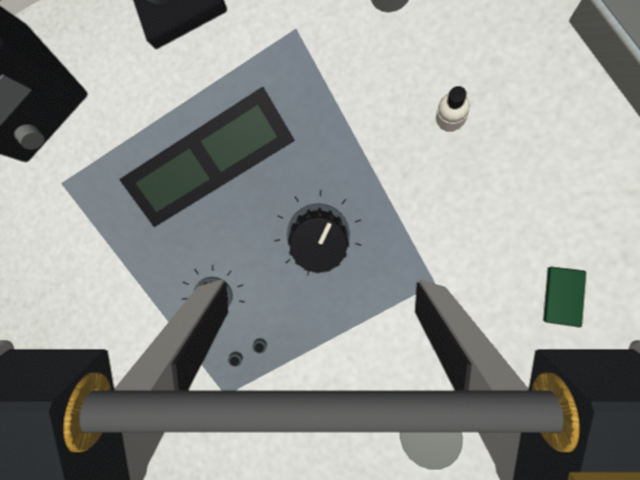

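The wrist view shows the large knob's top centred at about (319,243), with the white line running to (329,223). The small knob is near (212,290), under the left finger's line of sight. The panel corners are at (62,183), (297,29), (435,285) and (228,392).

Run:
```python
from h import *
T=np.load("top0.npz");W=np.load("w2.npz")
for n,c,px in (("top",T,[(119,212),(242,197),(261,313),(146,328)]),("wrist",W,[(62,183),(297,29),(435,285),(228,392)])):
    P=np.array([onz(c,*p,z) for p,z in zip(px,(143,143,50,50))]);m=P.mean(0)
    yx=np.degrees(np.arctan2(*(P[0]+P[1]-P[2]-P[3])[[1,0]]));yy=np.degrees(np.arctan2(*(P[0]+P[3]-P[1]-P[2])[[1,0]]))-90
    print(n,m.round(1),yx.round(2),yy.round(2),np.linalg.norm(np.diff(P,axis=0),axis=1).round(1))
    y=np.radians((yx+yy)/2);R=Ro.from_euler("z",y);m[2]=0
    b=m+R.apply([-22,-43,86.4]);nn=R.apply([-.4226,0,.9063]);print(" base",b.round(1),"axis27",(b+27*nn).round(1))
    f=lambda u,v,h:(lambda o,d:o+d*(((b+h*nn-o)@nn)/(d@nn)))(*ray(c,u,v))
    if n=="wrist":
        k=f(319,243,34);print(" top ctr",k.round(1),"->27:",(k-7*nn).round(1)); e=f(329.5,222.5,34)-f(320.5,243,34)
        va=R*Ro.from_euler("y",-25,degrees=True);e=va.inv().apply(e);print("line dir deg in panel",np.degrees(np.arctan2(e[1],e[0])))
print("two-view top centre",tri((W,319,243),(T,217.5,276.5)))
print(proj(T,[478,159,117]))
```

```text
top [511.1 205.1  96.5] 6.96 6.41 [211.3 218.3 212. ]
 base [494.2 159.9  86.4] axis27 [482.9 158.5 110.9]
wrist [515.  207.4  96.5] 7.41 6.75 [209.6 220.7 205.3]
 base [498.5 162.   86.4] axis27 [487.1 160.6 110.9]
 top ctr [486.  159.8 118. ] ->27: [488.9 160.2 111.7]
line dir deg in panel -53.4155652371567
two-view top centre (array([489.2, 161.7,  98.1]), [1.4, 1.4])
[216.22563211 281.72245384]
```

Run:
```python
from h import *
R=knobR(6.8,30);z=R.apply([0,0,1]);p=np.array([487,160.3,110.5])
plan(p-90*z,R,2);plan(p,R,5,p-90*z,R)
```

```text
2 rows d [0.026 0.031 0.258] a [ 0.022 -0.016 -0.024]
path [[444.0, 157.0, 201.0], [449.0, 156.0, 192.0]]
5 rows d [-0.    0.    0.45] a [0. 0. 0.]
path [[457.0, 157.0, 176.0], [464.0, 158.0, 159.0], [472.0, 158.0, 143.0], [479.0, 159.0, 127.0], [487.0, 160.0, 110.0]]
```

>>> jog_arm([
  {"dx": 0.026, "dy": 0.03, "dz": 0.26, "ax": 0.02, "ay": -0.016, "az": -0.02, "gripper": 0},
  {"dx": 0.026, "dy": 0.03, "dz": 0.26, "ax": 0.02, "ay": -0.016, "az": -0.02, "gripper": 0},
  {"dx": 0, "dy": 0, "dz": 0.45, "ax": 0, "ay": 0, "az": 0, "gripper": 0},
  {"dx": 0, "dy": 0, "dz": 0.45, "ax": 0, "ay": 0, "az": 0, "gripper": 0},
  {"dx": 0, "dy": 0, "dz": 0.45, "ax": 0, "ay": 0, "az": 0, "gripper": 0},
  {"dx": 0, "dy": 0, "dz": 0.45, "ax": 0, "ay": 0, "az": 0, "gripper": 0},
  {"dx": 0, "dy": 0, "dz": 0, "ax": 0, "ay": 0, "az": 0, "gripper": 0},
])

```text
clock: 3.58
eef_pos: [477.1, 154.6, 125.0]
eef_rot: [-2.92, -0.37, -0.443]
wrist_force: [-0.6, 0.1, -1.4]
finger_gap: 93.8
finger_force: 0.0
```

Run:
```python
from h import *
from cell import cams
plan([487,160.3,110.5],knobR(6.8,30),1)
c=cams.camera("wrist");d=cams.camera("scene")
t=[cv2.resize(c["image"],(800,600))[150:450,200:600],cv2.resize(d["image"][170:260,310:430],(400,300),interpolation=2)]
cv2.imwrite("pics/a3.png",np.hstack(t)[:,:,::-1])
```

```text
1 rows d [ 0.021 -0.143  0.438] a [0.03  0.031 0.025]
path [[487.0, 160.0, 110.0]]
```

View pics/a3.png

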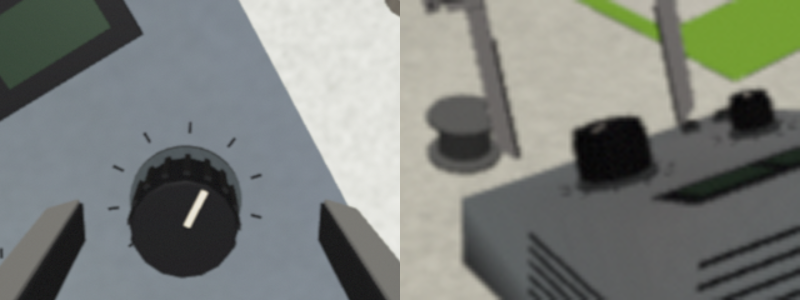

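The fingers straddle the large knob, with finger tips at x 82 and 320 against a knob centre near 185. That is about 6 mm off centre, matching the planned -5.7 mm y shift, and the small knob is clear.

>>> jog_arm([
  {"dx": 0.02, "dy": -0.15, "dz": 0.15, "ax": 0.03, "ay": 0.03, "az": 0.02, "gripper": 0},
  {"dx": 0, "dy": 0, "dz": 0.29, "ax": 0, "ay": 0, "az": 0, "gripper": 0},
  {"dx": 0, "dy": 0, "dz": 0, "ax": 0, "ay": 0, "az": 0, "gripper": 0.4},
  {"dx": 0, "dy": 0, "dz": 0, "ax": 0, "ay": 0, "az": 0, "gripper": 0.7},
  {"dx": 0, "dy": 0, "dz": 0, "ax": 0, "ay": 0, "az": 0, "gripper": 0.7},
  {"dx": 0, "dy": 0, "dz": 0, "ax": 0, "ay": 0, "az": 0, "gripper": 0.7},
  {"dx": 0, "dy": 0, "dz": 0, "ax": 0, "ay": 0, "az": 0, "gripper": 0.7},
  {"dx": 0, "dy": 0, "dz": 0, "ax": 0, "ay": 0, "az": 0, "gripper": 0.7},
], squeeze=20)

```text
clock: 4.68
eef_pos: [487.4, 161.3, 111.9]
eef_rot: [-2.912, -0.377, -0.447]
wrist_force: [-5.3, -7.0, 1.6]
finger_gap: 41.5
finger_force: 20.0
```

>>> jog_arm([
  {"dx": 0, "dy": 0.03, "dz": 0, "ax": 0, "ay": 0, "az": 0, "gripper": 0.7},
  {"dx": 0, "dy": 0, "dz": 0, "ax": 0, "ay": 0, "az": -0.9, "gripper": 0.7},
  {"dx": 0, "dy": 0, "dz": 0, "ax": 0, "ay": 0, "az": -0.9, "gripper": 0.7},
  {"dx": 0, "dy": 0, "dz": 0, "ax": 0, "ay": 0, "az": -0.9, "gripper": 0.7},
  {"dx": 0, "dy": 0, "dz": 0, "ax": 0, "ay": 0, "az": -0.9, "gripper": 0.7},
], squeeze=25)

```text
clock: 5.3
eef_pos: [487.3, 161.9, 112.0]
eef_rot: [3.092, -0.438, 0.242]
wrist_force: [-0.5, 13.1, -0.9]
finger_gap: 41.6
finger_force: 25.0
```

```bash
cat > st.py <<'E'
from h import *
from cell import manip
s=manip.read_state();R=Ro.from_euler("xyz",s["eef_rot"])
e=(knobR(6.8,0).inv()*R).as_rotvec(degrees=True)
print(s["clock"],"j6",s["joints"][5].round(2),s["eef_pos"].round(1),"tw",e.round(1),"F tool",R.inv().apply(s["wrist_force"]).round(1),"M tool",R.inv().apply(s["moment"]).round(2),s["finger_gap"].round(1))
E
python3 st.py
```

```text
Traceback (most recent call last):
  File "st.py", line 5, in <module>
    print(s["clock"],"j6",s["joints"][5].round(2),s["eef_pos"].round(1),"tw",e.round(1),"F tool",R.inv().apply(s["wrist_force"]).round(1),"M tool",R.inv().apply(s["moment"]).round(2),s["finger_gap"].round(1))
                                                                                                                                                                                       ^^^^^^^^^^^^^^^^^^^^^
AttributeError: 'float' object has no attribute 'round'
```

```bash
sed -i 's/s\["finger_gap"\].round(1)/s["finger_gap"]/' st.py; python3 st.py
```

```text
5.3 j6 1.73 [487.3 161.9 112. ] tw [ 0.2  0.2 -6.4] F tool [  2.  -13.    1.3] M tool [2.71 0.19 0.1 ] 41.56265238402723
```

>>> jog_arm([
  {"dx": 0, "dy": -0.03, "dz": 0, "ax": 0, "ay": 0, "az": -0.9, "gripper": 0.7},
  {"dx": 0, "dy": 0, "dz": 0, "ax": 0, "ay": 0, "az": -0.9, "gripper": 0.7},
  {"dx": 0, "dy": 0, "dz": 0, "ax": 0, "ay": 0, "az": -0.9, "gripper": 0.7},
  {"dx": 0, "dy": 0, "dz": 0, "ax": 0, "ay": 0, "az": -0.9, "gripper": 0.7},
  {"dx": 0, "dy": 0, "dz": 0, "ax": 0, "ay": 0, "az": -0.9, "gripper": 0.7},
])

```text
clock: 5.92
eef_pos: [486.8, 162.8, 111.8]
eef_rot: [2.791, -0.27, 1.064]
wrist_force: [-4.5, 8.9, 1.6]
finger_gap: 41.7
finger_force: 25.0
```

```bash
python3 st.py
```

```text
5.925 j6 0.95 [486.8 162.8 111.8] tw [  0.1   0.2 -51.4] F tool [ 5.9 -7.8 -2.9] M tool [1.66 1.16 0.09] 41.67106905998133
```

>>> jog_arm([
  {"dx": 0, "dy": -0.02, "dz": 0, "ax": 0, "ay": 0, "az": -0.9, "gripper": 0.7},
  {"dx": 0, "dy": 0, "dz": 0, "ax": 0, "ay": 0, "az": -0.9, "gripper": 0.7},
  {"dx": 0, "dy": 0, "dz": 0, "ax": 0, "ay": 0, "az": -0.9, "gripper": 0.7},
  {"dx": 0, "dy": 0, "dz": 0, "ax": 0, "ay": 0, "az": -0.9, "gripper": 0.7},
  {"dx": 0, "dy": 0, "dz": 0, "ax": 0, "ay": 0, "az": -0.9, "gripper": 0.7},
  {"dx": 0, "dy": 0, "dz": 0, "ax": 0, "ay": 0, "az": -0.9, "gripper": 0.7},
  {"dx": 0, "dy": 0, "dz": 0, "ax": 0, "ay": 0, "az": -0.9, "gripper": 0.7},
  {"dx": 0, "dy": 0, "dz": 0, "ax": 0, "ay": 0, "az": -0.9, "gripper": 0.7},
  {"dx": 0, "dy": 0, "dz": 0, "ax": 0, "ay": 0, "az": -0.9, "gripper": 0.7},
])

```text
clock: 7.05
eef_pos: [485.4, 162.6, 111.0]
eef_rot: [2.809, 0.288, 2.381]
wrist_force: [-11.5, 2.5, 5.8]
finger_gap: 41.6
finger_force: 25.0
```

```bash
python3 st.py
```

```text
7.05 j6 -0.46 [485.4 162.6 111. ] tw [-0.000e+00  1.000e-01 -1.324e+02] F tool [  7.9  -3.  -10. ] M tool [0.7  1.35 0.11] 41.60976916047925
```

>>> jog_arm([
  {"dx": 0, "dy": 0, "dz": 0, "ax": 0, "ay": 0, "az": -0.8, "gripper": 0.7},
  {"dx": 0, "dy": 0, "dz": 0, "ax": 0, "ay": 0, "az": -0.8, "gripper": 0.7},
  {"dx": 0, "dy": 0, "dz": 0, "ax": 0, "ay": 0, "az": -0.5, "gripper": 0.7},
  {"dx": 0, "dy": 0, "dz": 0, "ax": 0, "ay": 0, "az": 0, "gripper": 0.7},
])

```text
clock: 7.55
eef_pos: [485.2, 162.2, 110.9]
eef_rot: [2.934, 0.386, 2.752]
wrist_force: [-11.7, -1.4, 7.5]
finger_gap: 41.5
finger_force: 25.0
```

```bash
python3 st.py
```

```text
7.55 j6 -0.83 [485.2 162.2 110.9] tw [ 0.000e+00  1.000e-01 -1.532e+02] F tool [  6.7  -3.4 -11.7] M tool [ 0.62  1.46 -0.06] 41.50942947737366
```

>>> jog_arm([
  {"dx": 0, "dy": 0, "dz": 0, "ax": 0, "ay": 0, "az": -0.4, "gripper": 0.7},
  {"dx": 0, "dy": 0, "dz": 0, "ax": 0, "ay": 0, "az": -0.3, "gripper": 0.7},
  {"dx": 0, "dy": 0, "dz": 0, "ax": 0, "ay": 0, "az": 0, "gripper": 0.7},
])

```text
clock: 7.92
eef_pos: [485.2, 162.1, 110.9]
eef_rot: [2.984, 0.408, 2.881]
wrist_force: [-13.2, -3.0, 6.5]
finger_gap: 41.5
finger_force: 25.0
```

```bash
python3 st.py
```

```text
7.925 j6 -0.95 [485.2 162.1 110.9] tw [   0.     0.  -160.1] F tool [  8.4  -4.5 -11.5] M tool [ 0.75  1.46 -0.04] 41.4818649825268
```

>>> jog_arm([
  {"dx": 0, "dy": 0, "dz": 0, "ax": 0, "ay": 0, "az": -0.5, "gripper": 0.7},
  {"dx": 0, "dy": 0, "dz": 0, "ax": 0, "ay": 0, "az": -0.3, "gripper": 0.7},
])

```text
clock: 8.18
eef_pos: [485.5, 162.0, 110.8]
eef_rot: [3.045, 0.426, 3.033]
wrist_force: [-3.3, -3.8, 1.1]
finger_gap: 42.0
finger_force: 25.0
```

```bash
python3 st.py
```

```text
8.175 j6 -1.09 [485.5 162.  110.8] tw [-0.000e+00  1.000e-01 -1.681e+02] F tool [ 2.1 -3.9 -2.6] M tool [0.72 0.2  0.59] 41.97202131007906
```

>>> jog_arm([
  {"dx": 0, "dy": 0, "dz": 0, "ax": 0, "ay": 0, "az": -0.5, "gripper": 0.7},
  {"dx": 0, "dy": 0, "dz": 0, "ax": 0, "ay": 0, "az": -0.3, "gripper": 0.7},
])

```text
clock: 8.43
eef_pos: [485.7, 161.9, 110.8]
eef_rot: [3.11, 0.436, -3.097]
wrist_force: [1.4, -4.8, -1.4]
finger_gap: 41.3
finger_force: 25.0
```

```bash
python3 st.py
```

```text
8.425 j6 -1.23 [485.7 161.9 110.8] tw [  -0.     0.  -176.1] F tool [-0.4 -4.9  1.6] M tool [0.87 0.27 0.69] 41.30754068870224
```

The z moment jumped to 0.6–0.7 N m and the grip began to slip, so the knob is at its stop. I'll release, back off and look.

>>> jog_arm([
  {"dx": 0, "dy": 0, "dz": 0, "ax": 0, "ay": 0, "az": 0, "gripper": 0},
  {"dx": 0, "dy": 0, "dz": 0, "ax": 0, "ay": 0, "az": 0, "gripper": 0},
  {"dx": 0, "dy": 0, "dz": 0, "ax": 0, "ay": 0, "az": 0, "gripper": 0},
  {"dx": 0, "dy": 0, "dz": 0, "ax": 0, "ay": 0, "az": 0, "gripper": 0},
  {"dx": 0, "dy": 0, "dz": -0.5, "ax": 0, "ay": 0, "az": 0, "gripper": 0},
  {"dx": 0, "dy": 0, "dz": -0.9, "ax": 0, "ay": 0, "az": 0, "gripper": 0},
  {"dx": 0, "dy": 0, "dz": -0.9, "ax": 0, "ay": 0, "az": 0, "gripper": 0},
  {"dx": 0, "dy": 0, "dz": -0.9, "ax": 0, "ay": 0, "az": 0, "gripper": 0},
  {"dx": 0, "dy": 0, "dz": 0, "ax": 0, "ay": 0, "az": 0, "gripper": 0},
])

```text
clock: 9.55
eef_pos: [432.6, 156.1, 229.7]
eef_rot: [3.107, 0.442, -3.099]
wrist_force: [0.3, -0.3, 0.0]
finger_gap: 94.1
finger_force: 0.0
```

Run:
```python
from h import *
from cell import manip,cams
s=manip.read_state();print(s["eef_pos"].round(1),s["eef_rot"].round(3))
c=cams.camera("wrist");np.savez("w4.npz",**c);cv2.imwrite("pics/w4.png",c["image"][:,:,::-1])
k=onz(c,*proj(c,[484,160,118]),118);print("knob top px",proj(c,[484,160,118]))
S=cams.camera("scene")["image"].astype(int);S0=np.load("scene0.npz")["image"].astype(int)
print("small knob diff",abs(S-S0)[195:212,405:424].mean())
```

```text
[432.6 156.1 229.7] [ 3.107  0.442 -3.099]
knob top px [317.89133155 237.45769011]
small knob diff 1.6873065015479876
```

View pics/w4.png

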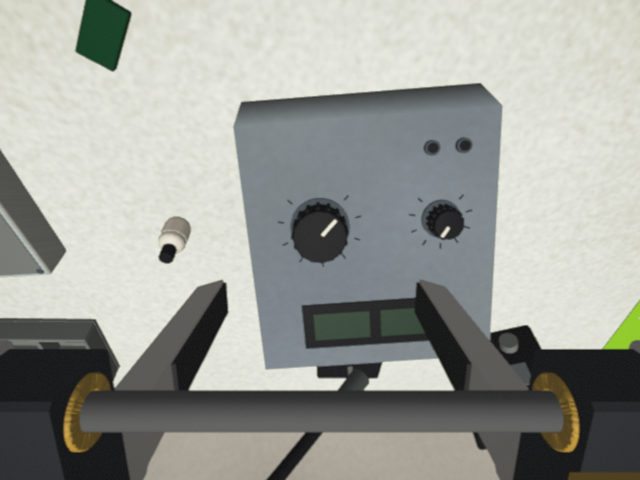

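The wrist view, seen from above the slope, has the large knob's line running from (322,236) to (337,221), down-slope and left at 45°. The knob is off, and the small knob at (443,222) is unchanged. Next I'll go to the lever.

Run:
```python
from h import *
R=Ro.from_euler("zx",[0,0]);RL=Ro.from_euler("z",185.9,degrees=True)*Ro.from_euler("x",180,degrees=True)
plan([465,-160,215],RL,10)
```

```text
10 rows d [-0.016 -0.794  0.023] a [ 0.011  0.251 -0.03 ]
path [[435.0, 124.0, 225.0], [441.0, 61.0, 223.0], [447.0, -2.0, 220.0], [454.0, -65.0, 218.0], [461.0, -128.0, 216.0]]
```

>>> jog_arm([
  {"dx": -0.016, "dy": -0.8, "dz": 0.02, "ax": 0.01, "ay": 0.25, "az": -0.03, "gripper": 0},
  {"dx": -0.016, "dy": -0.8, "dz": 0.02, "ax": 0.01, "ay": 0.25, "az": -0.03, "gripper": 0},
  {"dx": -0.016, "dy": -0.8, "dz": 0.02, "ax": 0.01, "ay": 0.25, "az": -0.03, "gripper": 0},
  {"dx": -0.016, "dy": -0.8, "dz": 0.02, "ax": 0.01, "ay": 0.25, "az": -0.03, "gripper": 0},
  {"dx": -0.016, "dy": -0.8, "dz": 0.02, "ax": 0.01, "ay": 0.25, "az": -0.03, "gripper": 0},
  {"dx": -0.016, "dy": -0.8, "dz": 0.02, "ax": 0.01, "ay": 0.25, "az": -0.03, "gripper": 0},
  {"dx": -0.016, "dy": -0.8, "dz": 0.02, "ax": 0.01, "ay": 0.25, "az": -0.03, "gripper": 0},
  {"dx": -0.016, "dy": -0.8, "dz": 0.02, "ax": 0.01, "ay": 0.25, "az": -0.03, "gripper": 0},
  {"dx": -0.016, "dy": -0.8, "dz": 0.02, "ax": 0.01, "ay": 0.25, "az": -0.03, "gripper": 0},
  {"dx": -0.016, "dy": -0.8, "dz": 0.02, "ax": 0.01, "ay": 0.25, "az": -0.03, "gripper": 0},
])

```text
clock: 10.9
eef_pos: [465.0, -163.7, 214.4]
eef_rot: [3.139, -0.001, -3.038]
wrist_force: [0.3, 0.8, 0.4]
finger_gap: 94.1
finger_force: 0.0
```

>>> jog_arm([
  {"dx": 0, "dy": 0, "dz": 0, "ax": 0, "ay": 0, "az": 0, "gripper": 0.4},
  {"dx": 0, "dy": 0, "dz": 0, "ax": 0, "ay": 0, "az": 0, "gripper": 0.4},
])

```text
clock: 11.15
eef_pos: [464.9, -162.0, 215.0]
eef_rot: [3.139, 0.001, -3.038]
wrist_force: [-0.2, 0.5, 0.0]
finger_gap: 77.2
finger_force: 0.0
```

Run:
```python
from h import *
from cell import manip,cams
s=manip.read_state();print(s["eef_pos"].round(1),s["eef_rot"].round(3),s["joints"].round(2))
c=cams.camera("wrist");np.savez("w5.npz",**c);cv2.imwrite("pics/w5.png",c["image"][:,:,::-1])
print(proj(c,[475.7,-161.3,69.2]),proj(c,[553,-154,60]))
```

```text
[ 464.9 -162.   215. ] [ 3.139e+00  1.000e-03 -3.038e+00] [-0.41  0.18  1.69  0.    1.27 -2.09]
[320.34735427 244.06178977] [319.58462729 323.73504749]
```

View pics/w5.png

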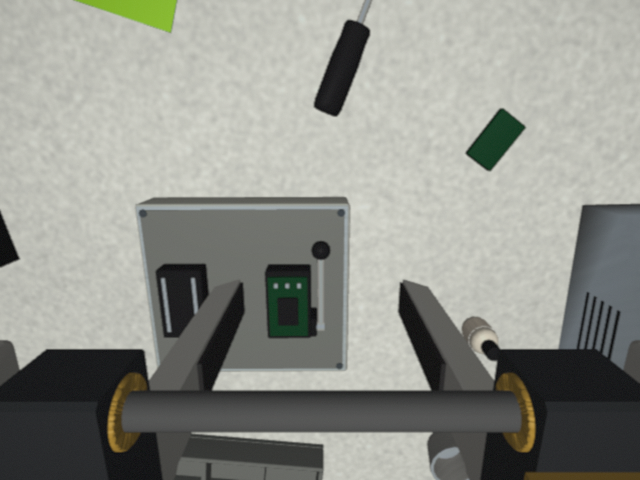

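The wrist view has the loaded ball at (320,250) and its lever running straight down to about (320,330). The tool is aligned with the hinge axis.

Run:
```python
from h import *
T=np.load("top0.npz");S=np.load("scene0.npz");c=np.load("w5.npz")
g=blobs(c["image"],(305,235,32,30),55);print(g)
b=(c,320.5,250.5);t=(T,397.1,282.6);s=(S,213.9,264.0)
print(tri(b,t),tri(b,s),tri(t,s),tri(b,t,s)); print(onz(c,320.5,250.5,69),onz(T,397.1,282.6,69),onz(S,213.9,264,69))
print(onz(c,320.5,330,60))
q=np.array([onz(c,*p,40) for p in [(143,213),(341,213),(340,366)]]);print(q.round(1)); print(((q[0]+q[2])/2).round(1),np.degrees(np.arctan2(*(q[1]-q[0])[[1,0]]))-90)
```

```text
[([7, 6, 18, 18, 257], [320.4, 249.9])]
(array([ 475.2, -160.1,   85. ]), [1.4, 1.4]) (array([ 480.2, -161.1,   72.3]), [0.4, 0.4]) (array([ 475.7, -161.4,   69.2]), [0.7, 0.7]) (array([ 478. , -161.2,   71.6]), [2.4, 2.7, 0.7])
[ 481.27689813 -160.59652776   69.        ] [ 475.55574136 -162.10415201   69.        ] [ 475.7910265  -160.74198901   69.        ]
[ 559.17547742 -152.53119441   60.        ]
[[ 471.9 -318.8   40. ]
 [ 454.  -145.2   40. ]
 [ 607.8 -128.    40. ]]
[ 539.8 -223.4   40. ] 5.9011861189350725
```

Run:
```python
from h import *
RL=Ro.from_euler("z",185.9,degrees=True)*Ro.from_euler("x",180,degrees=True)
plan([478,-161,70],RL,5)
```

```text
5 rows d [-0.065 -0.004  0.727] a [0.003 0.002 0.002]
path [[468.0, -162.0, 186.0], [470.0, -161.0, 157.0], [473.0, -161.0, 128.0], [475.0, -161.0, 99.0], [478.0, -161.0, 70.0]]
```

>>> jog_arm([
  {"dx": -0.1, "dy": 0, "dz": 0.72, "ax": 0, "ay": 0, "az": 0, "gripper": 0.4},
  {"dx": -0.1, "dy": 0, "dz": 0.72, "ax": 0, "ay": 0, "az": 0, "gripper": 0.4},
  {"dx": -0.1, "dy": 0, "dz": 0.72, "ax": 0, "ay": 0, "az": 0, "gripper": 0.4},
  {"dx": 0, "dy": 0, "dz": 0.72, "ax": 0, "ay": 0, "az": 0, "gripper": 0.4},
  {"dx": -0.03, "dy": 0, "dz": 0.72, "ax": 0, "ay": 0, "az": 0, "gripper": 0.4},
  {"dx": 0, "dy": 0, "dz": 0, "ax": 0, "ay": 0, "az": 0, "gripper": 0.4},
])

```text
clock: 11.95
eef_pos: [477.6, -159.7, 70.8]
eef_rot: [3.138, -0.0, -3.036]
wrist_force: [0.4, 0.1, 0.1]
finger_gap: 56.4
finger_force: 0.0
```

Run:
```python
from h import *
from cell import cams
RL=Ro.from_euler("z",185.9,degrees=True)*Ro.from_euler("x",180,degrees=True)
plan([478,-161,70],RL,1)
c=cams.camera("wrist");d=cams.camera("scene")
t=[cv2.resize(c["image"][200:400,180:460],(400,300)),cv2.resize(d["image"][240:330,150:270],(400,300),interpolation=2)]
cv2.imwrite("pics/a6.png",np.hstack(t)[:,:,::-1])
```

```text
1 rows d [-0.007 -0.033  0.02 ] a [ 0.019 -0.003  0.012]
path [[478.0, -161.0, 70.0]]
```

View pics/a6.png

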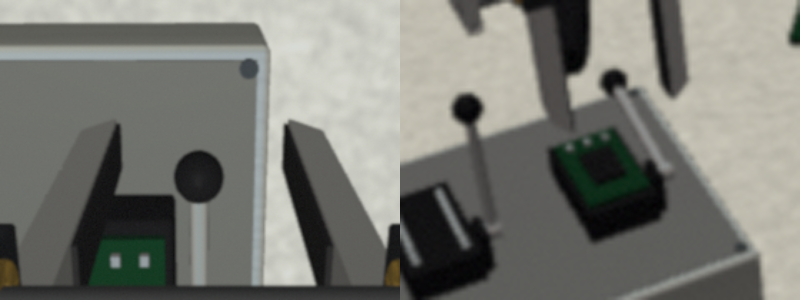

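The ball at (199,177) sits midway between the fingertips at x 120 and 285. Closing now.

Run:
```python
from h import *
from cell import cams
c=cams.camera("wrist");print(onz(c,319.3,318,69),proj(c,[477.6,-159.7,70]))
```

```text
[ 484.03764812 -160.90332246   69.        ] [323.31752967 306.70492327]
```

>>> jog_arm([
  {"dx": 0, "dy": 0, "dz": 0.03, "ax": 0, "ay": 0, "az": 0, "gripper": 0.6},
  {"dx": 0, "dy": 0, "dz": 0, "ax": 0, "ay": 0, "az": 0, "gripper": 0.9},
  {"dx": 0, "dy": 0, "dz": 0, "ax": 0, "ay": 0, "az": 0, "gripper": 0.9},
  {"dx": 0, "dy": 0, "dz": 0, "ax": 0, "ay": 0, "az": 0, "gripper": 0.9},
  {"dx": 0, "dy": 0, "dz": 0, "ax": 0, "ay": 0, "az": 0, "gripper": 0.9},
  {"dx": 0, "dy": 0, "dz": 0, "ax": 0, "ay": 0, "az": 0, "gripper": 0.9},
], squeeze=8)

```text
clock: 12.85
eef_pos: [478.5, -160.7, 71.0]
eef_rot: [3.14, 0.002, -3.037]
wrist_force: [-0.2, 0.4, 0.8]
finger_gap: 15.1
finger_force: 8.0
```

The gap of 15.1 mm on a 16 mm ball suggests the pads hold it near an edge, and the wrist ray puts the ball at x≈483. I'll reopen, shift 4 mm and close again.

>>> jog_arm([
  {"dx": 0, "dy": 0, "dz": 0, "ax": 0, "ay": 0, "az": 0, "gripper": 0.7},
  {"dx": 0, "dy": 0, "dz": 0, "ax": 0, "ay": 0, "az": 0, "gripper": 0.7},
  {"dx": -0.1, "dy": 0, "dz": 0.02, "ax": 0, "ay": 0, "az": 0, "gripper": 0.7},
  {"dx": 0, "dy": 0, "dz": 0, "ax": 0, "ay": 0, "az": 0, "gripper": 0.9},
  {"dx": 0, "dy": 0, "dz": 0, "ax": 0, "ay": 0, "az": 0, "gripper": 0.9},
  {"dx": 0, "dy": 0, "dz": 0, "ax": 0, "ay": 0, "az": 0, "gripper": 0.9},
  {"dx": 0, "dy": 0, "dz": 0, "ax": 0, "ay": 0, "az": 0, "gripper": 0.9},
])

```text
clock: 13.72
eef_pos: [482.5, -160.3, 70.1]
eef_rot: [3.14, 0.002, -3.037]
wrist_force: [1.5, 1.6, -1.7]
finger_gap: 15.3
finger_force: 8.0
```

>>> jog_arm([
  {"dx": -0.03, "dy": 0, "dz": -0.185, "ax": 0, "ay": 0, "az": 0, "gripper": 0.9},
  {"dx": -0.05, "dy": 0, "dz": -0.18, "ax": 0, "ay": 0, "az": 0, "gripper": 0.9},
  {"dx": -0.07, "dy": 0, "dz": -0.175, "ax": 0, "ay": 0, "az": 0, "gripper": 0.9},
  {"dx": -0.085, "dy": 0, "dz": -0.165, "ax": 0, "ay": 0, "az": 0, "gripper": 0.9},
  {"dx": -0.1, "dy": 0, "dz": -0.16, "ax": 0, "ay": 0, "az": 0, "gripper": 0.9},
])

```text
clock: 14.35
eef_pos: [495.9, -158.9, 105.2]
eef_rot: [3.14, 0.002, -3.037]
wrist_force: [1.0, 3.2, -2.7]
finger_gap: 14.8
finger_force: 8.0
```

>>> jog_arm([
  {"dx": -0.115, "dy": 0, "dz": -0.145, "ax": 0, "ay": 0, "az": 0, "gripper": 0.9},
  {"dx": -0.13, "dy": 0, "dz": -0.135, "ax": 0, "ay": 0, "az": 0, "gripper": 0.9},
  {"dx": -0.145, "dy": 0, "dz": -0.12, "ax": 0, "ay": 0, "az": 0, "gripper": 0.9},
  {"dx": -0.155, "dy": 0, "dz": -0.105, "ax": 0, "ay": 0, "az": 0, "gripper": 0.9},
  {"dx": -0.165, "dy": 0, "dz": -0.09, "ax": 0, "ay": 0, "az": 0, "gripper": 0.9},
])

```text
clock: 14.98
eef_pos: [524.4, -156.0, 128.9]
eef_rot: [3.14, 0.002, -3.037]
wrist_force: [0.3, 4.2, -1.7]
finger_gap: 15.4
finger_force: 8.0
```

Run:
```python
from h import *
from cell import manip,cams
s=manip.read_state();print(s["eef_pos"].round(1),s["wrist_force"].round(1),s["finger_gap"])
d=cams.camera("scene");cv2.imwrite("pics/a7.png",cv2.resize(d["image"][200:350,100:300],(800,600),interpolation=2)[:,:,::-1])
```

```text
[ 524.4 -156.   128.9] [ 0.3  4.2 -1.7] 15.356872453691052
```

View pics/a7.png

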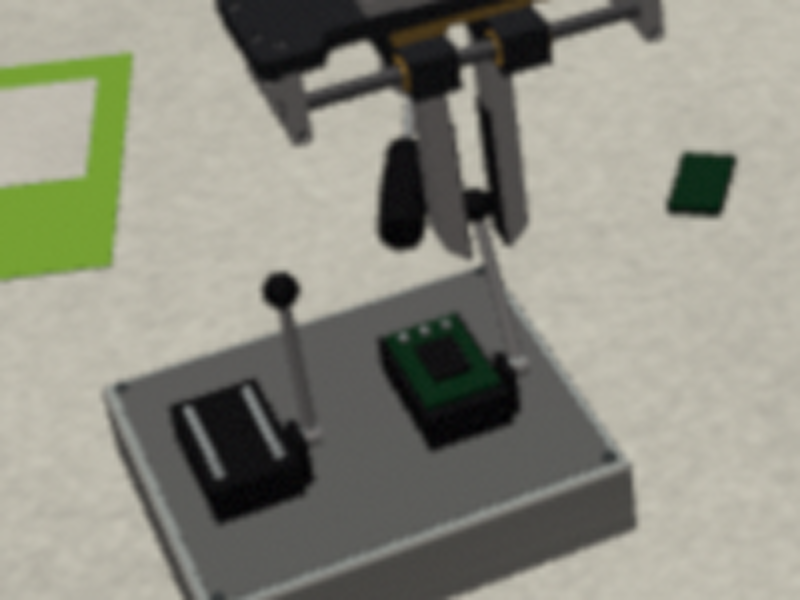

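The lever is following: the ball is between the fingers at (480,205), and the empty lever is untouched at (282,290). I'll continue to the stop and push slightly past it.

>>> jog_arm([
  {"dx": -0.175, "dy": 0, "dz": -0.07, "ax": 0, "ay": 0, "az": 0, "gripper": 0.9},
  {"dx": -0.18, "dy": 0, "dz": -0.055, "ax": 0, "ay": 0, "az": 0, "gripper": 0.9},
  {"dx": -0.185, "dy": 0, "dz": -0.035, "ax": 0, "ay": 0, "az": 0, "gripper": 0.9},
  {"dx": -0.185, "dy": 0, "dz": -0.02, "ax": 0, "ay": 0, "az": 0, "gripper": 0.9},
  {"dx": -0.1, "dy": 0, "dz": 0, "ax": 0, "ay": 0, "az": 0, "gripper": 0.9},
])

```text
clock: 15.65
eef_pos: [557.3, -152.6, 136.1]
eef_rot: [3.14, 0.003, -3.037]
wrist_force: [-1.6, 4.9, 2.7]
finger_gap: 14.4
finger_force: 8.0
```

>>> jog_arm([
  {"dx": -0.1, "dy": 0, "dz": 0, "ax": 0, "ay": 0, "az": 0, "gripper": 0.9},
  {"dx": 0, "dy": 0, "dz": 0, "ax": 0, "ay": 0, "az": 0, "gripper": 0.9},
])

```text
clock: 15.9
eef_pos: [561.2, -152.1, 136.0]
eef_rot: [3.14, 0.003, -3.037]
wrist_force: [0.5, 5.0, 0.9]
finger_gap: 14.4
finger_force: 8.0
```

>>> jog_arm([
  {"dx": -0.07, "dy": 0, "dz": 0, "ax": 0, "ay": 0, "az": 0, "gripper": 0.9},
  {"dx": 0, "dy": 0, "dz": 0, "ax": 0, "ay": 0, "az": 0, "gripper": 0.9},
])

```text
clock: 16.15
eef_pos: [563.7, -151.9, 135.9]
eef_rot: [3.14, 0.003, -3.037]
wrist_force: [0.4, 4.8, -0.1]
finger_gap: 14.6
finger_force: 8.0
```

>>> jog_arm([
  {"dx": -0.1, "dy": 0, "dz": 0, "ax": 0, "ay": 0, "az": 0, "gripper": 0.9},
  {"dx": 0, "dy": 0, "dz": 0, "ax": 0, "ay": 0, "az": 0, "gripper": 0.9},
])

```text
clock: 16.4
eef_pos: [567.7, -151.5, 135.9]
eef_rot: [3.14, 0.003, -3.037]
wrist_force: [0.9, 5.2, -0.0]
finger_gap: 11.0
finger_force: 7.0
```

>>> jog_arm([
  {"dx": -0.05, "dy": 0, "dz": 0, "ax": 0, "ay": 0, "az": 0, "gripper": 0.9},
  {"dx": 0, "dy": 0, "dz": 0, "ax": 0, "ay": 0, "az": 0, "gripper": 0.9},
])

```text
clock: 16.65
eef_pos: [569.7, -151.7, 136.0]
eef_rot: [3.14, 0.003, -3.037]
wrist_force: [0.3, 3.0, 0.1]
finger_gap: 9.3
finger_force: 1.0
```

The gap is shrinking, so the pads are sliding past the ball and its position is uncertain. I'll open, lift clear, and measure the ball numerically, since the picture allowance is used up.

>>> jog_arm([
  {"dx": 0, "dy": 0, "dz": 0, "ax": 0, "ay": 0, "az": 0, "gripper": 0.6},
  {"dx": 0, "dy": 0, "dz": 0, "ax": 0, "ay": 0, "az": 0, "gripper": 0.6},
  {"dx": 0, "dy": 0, "dz": 0, "ax": 0, "ay": 0, "az": 0, "gripper": 0.6},
  {"dx": 0, "dy": 0, "dz": -0.8, "ax": 0, "ay": 0, "az": 0, "gripper": 0.6},
  {"dx": 0, "dy": 0, "dz": -0.8, "ax": 0, "ay": 0, "az": 0, "gripper": 0.6},
  {"dx": 0.9, "dy": 0, "dz": 0, "ax": 0, "ay": 0, "az": 0, "gripper": 0.8},
  {"dx": 0.9, "dy": 0, "dz": 0, "ax": 0, "ay": 0, "az": 0, "gripper": 1},
  {"dx": 0, "dy": 0, "dz": 0, "ax": 0, "ay": 0, "az": 0, "gripper": 1},
  {"dx": 0, "dy": 0, "dz": 0, "ax": 0, "ay": 0, "az": 0, "gripper": 1},
])

```text
clock: 17.77
eef_pos: [498.2, -159.1, 200.1]
eef_rot: [3.14, 0.003, -3.037]
wrist_force: [-0.1, -1.2, -0.0]
finger_gap: 2.0
finger_force: 0.0
```

Run:
```python
from h import *
from cell import manip,cams
s=manip.read_state();print(s["eef_pos"].round(1))
S=cams.camera("scene");T=cams.camera("top")
g=proj(S,[560,-152,135]);h=proj(T,[560,-152,135]);print(g,h)
print("scene",blobs(S["image"],(int(g[0])-25,int(g[1])-20,50,40),45,10))
print("empty",blobs(S["image"],(155,260,30,24),45,10))
for thr in (45,60,80):print("top",blobs(T["image"],(int(h[0])-20,int(h[1])-20,40,40),thr,8))
```

```text
[ 498.2 -159.1  200.1]
[227.01331861 259.00086794] [396.09043614 230.42090566]
scene [([0, 0, 4, 22, 84], [203.4, 249.0]), ([20, 16, 8, 8, 43], [225.3, 258.1])]
empty [([11, 9, 8, 8, 47], [169.7, 272.3])]
top []
top [([25, 0, 10, 21, 61], [405.7, 220.9]), ([18, 21, 11, 12, 49], [398.7, 235.6]), ([23, 27, 12, 13, 47], [405.0, 244.4])]
top [([0, 0, 40, 40, 652], [399.7, 234.1])]
```

Run:
```python
from h import *
S=np.load("scene0.npz");y=np.radians(5.9);f=np.array([np.cos(y),np.sin(y),0]);n=np.array([-np.sin(y),np.cos(y),0])
def pl(u,v,P):
    o,d=ray(S,u,v);return o+d*(((P-o)@n)/(d@n))
for y0 in (-159,-161,-163):
    P=np.array([477.,y0,69]);b0=pl(213.9,264.0,P)
    h=b0+74.46*f;h[2]-=9
    b=pl(225.3,258.1,P);r=b-h
    print(b0.round(1),b.round(1),"r",np.linalg.norm(r).round(1),"theta",np.arctan2(r[2],-(r@f))-.12)
print(proj(S,[561,-152.5,135]))
```

```text
[ 469.9 -159.7   64.6] [ 545.7 -151.9  127.2] r 71.6 theta 1.4753140126446147
[ 477.2 -161.    70. ] [ 552.4 -153.2  132.1] r 71.1 theta 1.4670282809871482
[ 484.4 -162.2   75.4] [ 559.  -154.5  137. ] r 70.6 theta 1.4586243486975543
[226.88737803 259.39339407]
```

The angle is about 1.47 ± 0.05, so it's at or very near the stop. To be sure, I'll push gently from the -x side with the fingers closed until a force shows.

>>> jog_arm([
  {"dx": 0, "dy": 0, "dz": 0.8, "ax": 0, "ay": 0, "az": 0, "gripper": 1},
  {"dx": 0, "dy": 0, "dz": 0.8, "ax": 0, "ay": 0, "az": 0, "gripper": 1},
  {"dx": -0.35, "dy": 0, "dz": 0, "ax": 0, "ay": 0, "az": 0, "gripper": 1},
  {"dx": -0.35, "dy": 0, "dz": 0, "ax": 0, "ay": 0, "az": 0, "gripper": 1},
  {"dx": 0, "dy": 0, "dz": 0, "ax": 0, "ay": 0, "az": 0, "gripper": 1},
])

```text
clock: 18.5
eef_pos: [527.3, -155.9, 136.9]
eef_rot: [3.141, 0.004, -3.036]
wrist_force: [0.2, 0.7, 0.9]
finger_gap: 0.5
finger_force: 0.0
```

>>> jog_arm([
  {"dx": -0.1, "dy": 0, "dz": 0, "ax": 0, "ay": 0, "az": 0, "gripper": 1},
  {"dx": -0.1, "dy": 0, "dz": 0, "ax": 0, "ay": 0, "az": 0, "gripper": 1},
  {"dx": 0, "dy": 0, "dz": 0, "ax": 0, "ay": 0, "az": 0, "gripper": 1},
])

```text
clock: 18.88
eef_pos: [533.8, -155.1, 136.0]
eef_rot: [3.14, 0.003, -3.037]
wrist_force: [0.2, -0.1, -1.1]
finger_gap: 0.8
finger_force: 0.0
```

>>> jog_arm([
  {"dx": -0.07, "dy": 0, "dz": 0, "ax": 0, "ay": 0, "az": 0, "gripper": 1},
  {"dx": 0, "dy": 0, "dz": 0, "ax": 0, "ay": 0, "az": 0, "gripper": 1},
])

```text
clock: 19.12
eef_pos: [536.6, -154.8, 135.9]
eef_rot: [3.14, 0.002, -3.037]
wrist_force: [-0.1, -0.0, -0.2]
finger_gap: 0.5
finger_force: 0.0
```

>>> jog_arm([
  {"dx": -0.07, "dy": 0, "dz": 0, "ax": 0, "ay": 0, "az": 0, "gripper": 1},
  {"dx": 0, "dy": 0, "dz": 0, "ax": 0, "ay": 0, "az": 0, "gripper": 1},
])

```text
clock: 19.38
eef_pos: [539.3, -154.5, 135.8]
eef_rot: [3.14, 0.002, -3.037]
wrist_force: [-0.5, -0.6, 0.2]
finger_gap: 0.6
finger_force: 0.2
```

>>> jog_arm([
  {"dx": -0.07, "dy": 0, "dz": 0, "ax": 0, "ay": 0, "az": 0, "gripper": 1},
  {"dx": 0, "dy": 0, "dz": 0, "ax": 0, "ay": 0, "az": 0, "gripper": 1},
])

```text
clock: 19.62
eef_pos: [540.4, -154.4, 135.7]
eef_rot: [3.139, -0.002, -3.037]
wrist_force: [-16.0, -0.6, 6.2]
finger_gap: 0.4
finger_force: 7.4
```

>>> jog_arm([
  {"dx": -0.05, "dy": 0, "dz": 0, "ax": 0, "ay": 0, "az": 0, "gripper": 1},
  {"dx": 0, "dy": 0, "dz": 0, "ax": 0, "ay": 0, "az": 0, "gripper": 1},
])

```text
clock: 19.88
eef_pos: [541.0, -154.3, 135.6]
eef_rot: [3.139, -0.006, -3.037]
wrist_force: [-27.9, -1.9, 13.5]
finger_gap: 0.6
finger_force: 13.5
```

There are 28 N of resistance at the ball, where moving the lever takes only about 1 N, so it is on its stop. I'll retreat and check.

>>> jog_arm([
  {"dx": 0.2, "dy": 0, "dz": 0, "ax": 0, "ay": 0, "az": 0, "gripper": 1},
  {"dx": 0.8, "dy": 0, "dz": 0, "ax": 0, "ay": 0, "az": 0, "gripper": 1},
  {"dx": 0.8, "dy": 0, "dz": -0.6, "ax": 0, "ay": 0, "az": 0, "gripper": 1},
  {"dx": 0.5, "dy": -0.5, "dz": -0.8, "ax": 0, "ay": 0, "az": 0, "gripper": 1},
  {"dx": 0, "dy": 0, "dz": 0, "ax": 0, "ay": 0, "az": 0, "gripper": 1},
  {"dx": 0, "dy": 0, "dz": 0, "ax": 0, "ay": 0, "az": 0, "gripper": 1},
])

```text
clock: 20.62
eef_pos: [454.6, -183.4, 191.1]
eef_rot: [3.14, 0.002, -3.038]
wrist_force: [-0.1, 0.0, 0.6]
finger_gap: 0.5
finger_force: 0.0
```

Run:
```python
from h import *
from cell import manip,cams
s=manip.read_state();print(s["eef_pos"].round(1),s["wrist_force"].round(1))
S=cams.camera("scene");S0=np.load("scene0.npz")["image"].astype(int)
print(blobs(S["image"],(208,240,40,35),45,10),blobs(S["image"],(155,260,30,24),45,10))
print("small knob diff",abs(S["image"].astype(int)-S0)[195:212,405:424].mean())
# large-knob line direction on the top camera
T=cams.camera("top")["image"];m=(T[262:292,203:232].min(2)>120).astype(np.uint8);ys,xs=np.nonzero(m[4:-6,4:-4]);print(len(xs),(xs.mean()+207,ys.mean()+266) if len(xs) else 0)
```

```text
[ 454.6 -183.4  191.1] [-0.1  0.   0.6]
[([15, 15, 7, 8, 43], [225.8, 258.3])] [([11, 9, 8, 8, 46], [169.7, 272.3])]
small knob diff 3.5180598555211557
9 (np.float64(212.33333333333334), np.float64(283.55555555555554))
```

```bash
python3 -c "
from cell import job
print(job.sign_off())"
```

```text
the job is handed in; nothing more can be done
None
```

The large knob was turned anticlockwise to its off stop first, then the loaded socket's lever was swung open to its stop and let go; the small knob and the empty socket's lever were not moved, and the job was handed in at about 21 s on the robot clock.

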